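# Hang a freshly turned vase neck-down on its drying peg

## Robot

A 6-joint arm with a two-finger parallel gripper is mounted at the origin on the work surface. World frame = base frame: x ahead of the robot, y to its left, z up, the work surface at z = 0. Lengths are in m, angles in rad, forces in N, time in s.
With the tool pointing down it reaches from about 0.275 to 0.85 m from the base axis. Payload 5.2 kg.
Tool frame: the origin (TCP) lies at the very end of the fingers, on their centre line; the grasp point (between the pads) lies 19 mm behind it; x points along the fingers, y is the direction in which the jaws open and shut, and the axes are right-handed (so a half turn about x gives the same grasp; the last joint's range is limited). The gripper opens to 85 mm and grips with 20 to 120 N. Pads are 22 mm wide; open, the fingers measure 114 mm over their backs; the gripper's body (76 mm by 85 mm) begins 54 mm behind the grasp point. The pads swing forward as they close: fully open they stand 13 mm farther back than shut.
Start: joints at [1.094, 0.259, 1.535, -0, 1.348, -0.203], TCP at [0.149, 0.53, 0.231] pointing down, gripper open.
Joint ranges: [-3.14, 3.14], [-0.91, 2.08], [0.19, 2.58], [-1.22, 4.36], [0.22, 2.71], [-3.12, 3.12]. Speed limits (rad/s): [2.57, 2.57, 3.14, 3.14, 3.14, 3.14].

## Interface

Orientations are given as a 3x3 rotation matrix whose columns are the frame's x, y, z axes.
In Python, from station import status, eyes, r, spotter gives the robot as it stands. The module is installed in compiled form; this text tells all that it offers.
- The arm moves only by the tool drive_tool, never from a script. Its argument "deltas" is a list of rows, each a list of 7 numbers: the shift along the tool's x, y, z in m, then the turn, a rotation vector about the tool's x, y, z in degrees, then the finger opening in m, from 0 to 0.0854. A call has 1 to 20 rows; each row is the pose to reach, as a shift and turn from the pose measured when the call began, along the tool's axes at that moment; what a row does not reach only later rows make up. A row lasts 1/8 s, in which the tool goes at most 62.5 mm and 10.7 degrees, less where a joint would pass 70% of its speed; a pose out of reach is approached as far as the arm can. A call with a gripper value outside its range is refused whole. The fingers move at their own pace and stop on an object; "force" is the grip in N (left out, the last holds). Time passes only in rows, so rows that repeat a pose let the fingers close. It gives the time, the measured TCP pose, the force and the opening at its end, in the units of the state.
- status.get_obs(): the state, without advancing time (a new reading comes with each control period).
- eyes.grab_frame(name): name is "scene" or "top"; returns (picture, depth): 384x512x3 uint8, red, green, blue; 384x512 float32, m along the optical axis (not along the pixel's ray), 0 where there is no reading.
- eyes.camera_info(name): a dict with "fx", "fy", "cx", "cy" (pixels), "k1" (the pictures are not rectified: a ray, as slopes to the right and down, at radius r is drawn at 1 + k1 r^2 times it, then the intrinsics apply), "T" (4x4, takes a point from camera to world coordinates). Camera axes: x right, y down, z forward; pixel columns grow to the right and rows downward; lengths in m; the calibration is good to about 2 mm. A picture is of the moment at which its call begins. camera_info takes no time and is no camera call.
- r.sign_off(): hands the job in, once; it reports no verdict.
Trained networks look in the newest picture that a camera, given by its name, has taken for a name from the list of things; names that differ only in an ending like _2 or _b are one class to them, and where a whole thing is asked for, a point or a joint stands for the part that bears it (a point fixed in the world has none). Each returns a list of dicts, best first, with "p" (0 to 1); they miss things now and then, are a little off and sometimes report something else, mostly with a low value. They report only what shows in the picture. A call takes as long as a camera call. They do not tell look-alikes from the thing itself.
- spotter.recognise(thing, camera): "uv" ([column, row] in pixels, amid what is visible of it).
The state is a dict: "time": time; "qpos": joint angles; "qd": joint speeds; "joint_efforts": joint torques, N m; "tool_pos": TCP position; "tcp_rot": TCP orientation; "contact_force": force on the tool from outside, world axes, zero at the start; "wrist_torque": the same for the moment, N m; "width": finger opening in m.
Only numpy, scipy, OpenCV 4.12 (cv2) and the standard library are available. Lean on these libraries where they do the work, as an engineer would, in place of code of your own. Each camera call takes 0.05 s, during which the arm holds its last target.

## Task

Take the turned wooden vase out of its cradle, turn it neck-down and lower its drilled neck over the slim leaning peg (not the stout one) until the mouth sits fully home on the collar at the peg's foot, then let go and draw back. Keep hold of it until it is home, never force it, and leave everything else on the bench where it is.

Things in the scene. Friction and masses are not known exactly. Their poses are not given: they have to be found in the camera images.
- vase: Turned pale-wood bud vase, 172 mm long, about 200 g, on its side in the cradle. Origin: centre of its flat base; z runs along its axis from base to mouth. Cylinder 48 mm in diameter up to 90 mm from the base, shoulder narrowing to 112 mm, then a straight neck 30 mm in outer diameter up to 172 mm. The neck is drilled from the mouth: bore 21 mm in diameter, 60 mm deep.
- vase_mouth (a point): Centre of the vase's mouth rim, on its axis, 172 mm from the base.
- vase_grip (a point): On the vase's axis 47 mm from the base: grip across the cylinder here, clear of the cradle. Fingers square to the axis would lie 60 degrees off vertical once the vase is over the leaning peg. So pick it up with them tilted about 25 degrees from vertical, tips towards the neck (65 degrees between fingers and neck): then they are only 35 degrees off vertical at the peg.
- cradle: Fixed plywood cradle, slab 200 x 75 x 12 mm with two V boards that hold the vase level, axis 58 mm above the table, mouth towards the cradle's -x (robot's side). Origin: centre of its underside. The V boards are 10 mm thick, at x = +71 mm (about 9 mm from the vase's base) and x = -65 mm (under the neck), and end below the vase's axis.
- slim_block: Leaning block (70 x 110 x 28 mm, dark wood) on a fixed stand, carrying the slim peg. Origin: middle of its top face, 85 mm above the table, at the middle of a slot along y. z is square to the face, along the peg, up and away from the robot, 30 degrees off vertical; y is level. Along z: collar 32 mm wide to 6 mm, peg 17 mm thick to 48 mm, straight taper to 8 mm thick at the tip at 60 mm.
- slim_seat (a point): On the slot's middle, 6 mm off the block's face, level with the collar's top, where the vase's mouth comes to rest. The peg itself is clamped in the slot at the block's x = 0 but at a y that differs each time and is not reported, from -9 to +9 mm: find it by touch or by looking. It is tight and hardly shifts below 40 N. The bore has 2 mm of play all round it.
- stout_block: Same block on another fixed stand, with the stout peg: 30 mm in diameter, too thick for the vase's neck. Frame as for the slim one. Do not use.
- sanding_block: Bystander, loose: cork sanding block, 70 x 40 x 24 mm. Origin: centre of its underside. Leave it alone.
- stopper: Bystander, loose: small turned wooden stopper, 32 across, 33 tall mm. Origin: centre of its underside. Leave it alone.
- bowl: Bystander, loose: turned wooden bowl, 144 across, 55 tall mm. Origin: centre of its underside. Leave it alone.
- oil_tin: Bystander, loose: plain metal tin, 70 across, 110 tall mm. Origin: centre of its underside. Leave it alone.
- gouge: Bystander, loose: turning gouge lying down, about 380 long, 26 across the handle mm. Origin: on its lower side where handle and blade meet, 40 mm from the handle's end. Leave it alone.
- blank: Bystander, loose: square wooden blank, 100 x 100 x 60 mm. Origin: centre of its underside. Leave it alone.
- jam_jar: Bystander, loose: open white jar, 70 across, 80 tall mm. Origin: centre of its underside. Leave it alone.
Mind the look-alikes: they are no part of the job. What is shaped like the vase but black or purple is not meant.

How it is judged:
By the outcome, as a careful person would: the job done as asked, in the order asked, and still so for the second after the job is handed in, with the robot touching nothing.
It also fails if it takes over 45 s, if anything falls off the work surface, if the arm or the gripper's body presses on something with over 40 N, if the wrist force passes 120 N, or if a joint passes its speed limit or range.

## Working session

There is one attempt and no reset: what is moved stays moved. The work goes in short steps, Python scripts to look and compute and a tool call to move; the robot and the scene stay as the last step left them, time stands still between calls to the robot, and variables do not carry over. Pictures are saved under pics/ and viewed, and the job is handed in when it is done.

Besides the shell and the picture viewer there is one more tool, called after "Request:" as name(argument=value, ...) on one line, values as JSON. drive_tool: Moves the arm, as the interface text tells. Its arguments: {"type":"object","properties":{"deltas":{"type":"array","items":{"type":"array","items":{"type":"number"}}},"force":{"type":"number"}},"required":["deltas"]}

```bash
mkdir -p pics; cat > h.py <<'E'
import numpy as np, cv2
from station import status, eyes, r, spotter
def save(n,img,s=1.5):
    im=cv2.cvtColor(img,cv2.COLOR_RGB2BGR)
    cv2.imwrite('pics/'+n,cv2.resize(im,None,fx=s,fy=s,interpolation=cv2.INTER_CUBIC))
def ray(ci,uv):
    x=(uv[0]-ci['cx'])/ci['fx'];y=(uv[1]-ci['cy'])/ci['fy']
    d=np.array([x,y]);u=d.copy()
    for _ in range(30): u=d/(1+ci['k1']*(u@u))
    return np.array([u[0],u[1],1.])
def world(ci,uv,z): 
    return (ci['T']@np.append(ray(ci,uv)*z,1))[:3]
def proj(ci,P):
    p=np.linalg.inv(ci['T'])@np.append(P,1); s=p[:2]/p[2]; s=s*(1+ci['k1']*(s@s))
    return np.array([ci['fx']*s[0]+ci['cx'],ci['fy']*s[1]+ci['cy']])
def cloud(ci,depth):
    H,W=depth.shape; v,u=np.mgrid[:H,:W]
    d=np.stack([(u-ci['cx'])/ci['fx'],(v-ci['cy'])/ci['fy']],-1); w=d.copy()
    for _ in range(30): w=d/(1+ci['k1']*(w**2).sum(-1,keepdims=True))
    P=np.concatenate([w*depth[...,None],depth[...,None]],-1)
    return P@ci['T'][:3,:3].T+ci['T'][:3,3]
E
python3 - <<'E'
from h import *
for c in('scene','top'):
    im,d=eyes.grab_frame(c); save(c+'0.png',im); np.savez(''+c+'0.npz',im=im,d=d)
    ci=eyes.camera_info(c); print(c,{k:np.round(v,3).tolist() for k,v in ci.items()})
    for t in('vase','vase_mouth','cradle','slim_block','slim_seat','stout_block'):
        for o in spotter.recognise(t,c)[:4]:
            uv=o['uv'];z=d[int(uv[1]),int(uv[0])];print(t,np.round(uv,1),round(o['p'],2),np.round(world(ci,uv,z),3))
s=status.get_obs();print({k:np.round(v,3).tolist() for k,v in s.items()})
E
```

```text
scene {'fx': 481.806, 'fy': 481.806, 'cx': 254.221, 'cy': 196.787, 'k1': -0.166, 'T': [[0.459, 0.728, -0.51, 1.235], [0.888, -0.373, 0.268, -0.393], [0.005, -0.576, -0.818, 1.267], [0.0, 0.0, 0.0, 1.0]]}
vase [150.4 183.1] 0.96 [ 0.275 -0.263  0.044]
vase [300.9 146.7] 0.75 [0.356 0.246 0.036]
vase [194.9 240.5] 0.63 [ 0.551 -0.223  0.076]
vase_mouth [303.7 144.3] 0.9 [0.359 0.255 0.046]
vase_mouth [149.4 181.8] 0.87 [ 0.269 -0.264  0.045]
cradle [192.9 249.8] 0.59 [ 0.538 -0.232  0.007]
slim_block [328.9 179.5] 0.69 [0.556 0.221 0.101]
slim_seat [328.  178.8] 0.71 [0.554 0.219 0.104]
slim_seat [368.2 129.8] 0.28 [0.378 0.517 0.011]
stout_block [257.9 195.3] 0.7 [0.504 0.004 0.093]
top {'fx': 480.711, 'fy': 480.711, 'cx': 257.847, 'cy': 188.328, 'k1': -0.051, 'T': [[-0.03, -0.995, 0.093, 0.337], [-1.0, 0.029, -0.005, 0.004], [0.002, -0.093, -0.996, 1.696], [0.0, 0.0, 0.0, 1.0]]}
vase [333.3 257.7] 0.93 [ 0.246 -0.253  0.046]
vase [184.6 234.8] 0.69 [0.339 0.252 0.043]
vase [320.7 178. ] 0.58 [ 0.517 -0.217  0.078]
vase_mouth [184.9 239.2] 0.95 [0.324 0.25  0.056]
vase_mouth [335.  257.1] 0.83 [ 0.248 -0.259  0.045]
vase_mouth [322.3 177.3] 0.73 [ 0.519 -0.222  0.082]
cradle [314.3 187.5] 0.76 [ 0.492 -0.203  0.006]
cradle [289.1 216.8] 0.75 [ 0.39  -0.108  0.04 ]
cradle [116.3 221.7] 0.62 [0.391 0.496 0.016]
slim_seat [188.1 175.1] 0.65 [0.538 0.23  0.089]
{'time': 0.7, 'qpos': [1.094, 0.259, 1.535, 0.0, 1.348, -0.203], 'qd': [-0.001, -0.001, 0.002, 0.001, -0.0, -0.001], 'joint_efforts': [-0.001, -44.578, -29.085, -0.001, 0.001, 0.0], 'tool_pos': [0.149, 0.53, 0.231], 'tcp_rot': [[0.0, 0.27, 0.963], [0.0, 0.963, -0.27], [-1.0, 0.0, 0.0]], 'contact_force': [-0.226, -0.412, 0.097], 'wrist_torque': [-0.023, -0.049, 0.01], 'width': 0.085}
```

View pics/scene0.png

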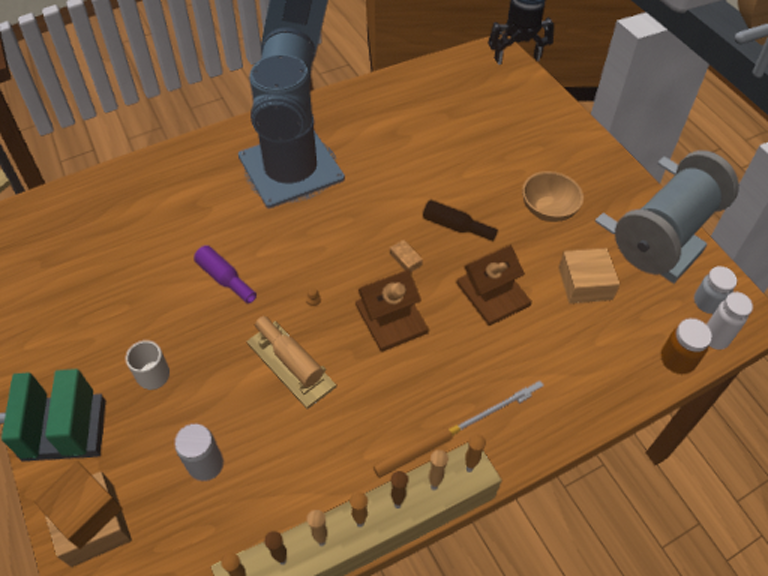

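View pics/top0.png

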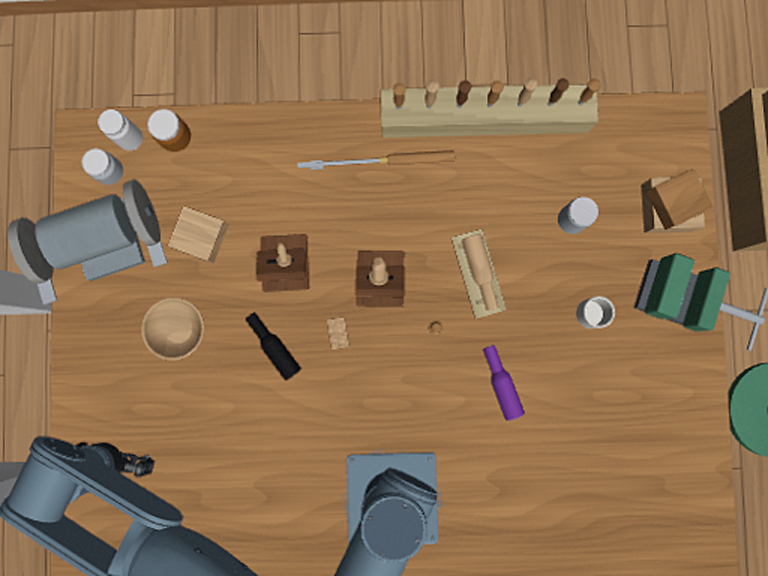

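Candidates for the vase (scene pixels): purple look-alike (150,183), black look-alike (306,147), and the pale-wood one in the cradle (195,238). I choose the pale one. Pegs: slim at about (331,179), stout at about (262,195). I'll check with a crop and fit the clouds.

```bash
python3 - <<'E'
from h import *
S=np.load('scene0.npz');T=np.load('top0.npz')
a=cv2.resize(S['im'][200:280,150:240],(400,356),interpolation=cv2.INTER_CUBIC)
b=cv2.resize(S['im'][160:220,300:360],(356,356),interpolation=cv2.INTER_CUBIC)
a2=cv2.resize(T['im'][145:215,290:350],(400,356),interpolation=cv2.INTER_CUBIC)
b2=cv2.resize(T['im'][150:200,165:215],(356,356),interpolation=cv2.INTER_CUBIC)
save('crop1.png',np.vstack([np.hstack([a,b]),np.hstack([a2,b2])]),0.8)
for n,D in(('scene',S),('top',T)):
    ci=eyes.camera_info(n);C=cloud(ci,D['d'])
    im=D['im'].astype(int)
    m=(C[...,2]>0.045)&(C[...,2]<.12)&(C[...,0]>.4)&(C[...,0]<.65)&(C[...,1]<-.13)&(C[...,1]>-.3)
    P=C[m];print(n,len(P));c=P.mean(0);u,s,vt=np.linalg.svd((P-c)[:,:2]);print(c,vt[0],np.degrees(np.arctan2(*vt[0][::-1])))
    t=(P-c)[:,:2]@vt[0];print('range',t.min(),t.max(),'zmax bins')
    w=(P-c)[:,:2]@vt[1]
    for k in np.arange(-.1,.11,.02):
        q=(t>=k)&(t<k+.02)
        if q.sum()>3: print(round(k,2),q.sum(),np.round([P[q][:,2].max(),w[q].min(),w[q].max()],4))
    # slim block area
    m=(C[...,2]>0.05)&(C[...,2]<.2)&(C[...,0]>.44)&(C[...,0]<.65)&(C[...,1]<.3)&(C[...,1]>.14)
    P=C[m];print('blk',len(P),P.min(0),P.max(0))
    z=C[...,2].copy();tb=(abs(z)<.03)&(C[...,0]>.2)&(C[...,0]<.6)&(abs(C[...,1])<.4);print('table med',np.median(z[tb]))
E
```

```text
scene 837
[ 0.52917406 -0.2205898   0.07221976] [0.97049958 0.24110281] 13.951638479615003
range -0.10401428877951346 0.07103937208681613 zmax bins
-0.1 63 [ 0.0755 -0.0276  0.0208]
-0.08 79 [ 0.077  -0.0279  0.0211]
-0.06 56 [ 0.078  -0.0183  0.0113]
-0.04 70 [ 0.0865 -0.0248  0.0187]
-0.02 107 [ 0.0873 -0.0259  0.0199]
0.0 98 [ 0.0856 -0.0246  0.0198]
0.02 107 [ 0.0866 -0.0245  0.0196]
0.04 117 [ 0.086  -0.0364  0.03  ]
0.06 127 [ 0.0872 -0.0339  0.0273]
blk 778 [0.50973663 0.17860758 0.05004081] [0.57949962 0.29062175 0.1404968 ]
table med 0.0013657228258023846
top 628
[ 0.5137217  -0.21456198  0.07334732] [-0.965847   -0.25911306] -164.98255946160106
range -0.07784218247040522 0.09421370025435556 zmax bins
-0.08 84 [ 0.0905 -0.0351  0.03  ]
-0.06 83 [ 0.0902 -0.0276  0.0213]
-0.04 78 [ 0.0896 -0.0254  0.0204]
-0.02 83 [ 0.0898 -0.0249  0.0213]
0.0 82 [ 0.0906 -0.0251  0.0212]
0.02 63 [ 0.0837 -0.0191  0.0192]
0.04 51 [ 0.0802 -0.0166  0.0133]
0.06 68 [ 0.0809 -0.0263  0.0227]
0.08 36 [ 0.0793 -0.0159  0.0125]
blk 692 [0.49972121 0.18149111 0.0577825 ] [0.57555764 0.29055344 0.14422354]
table med 0.0011766015690306553
```

View pics/crop1.png

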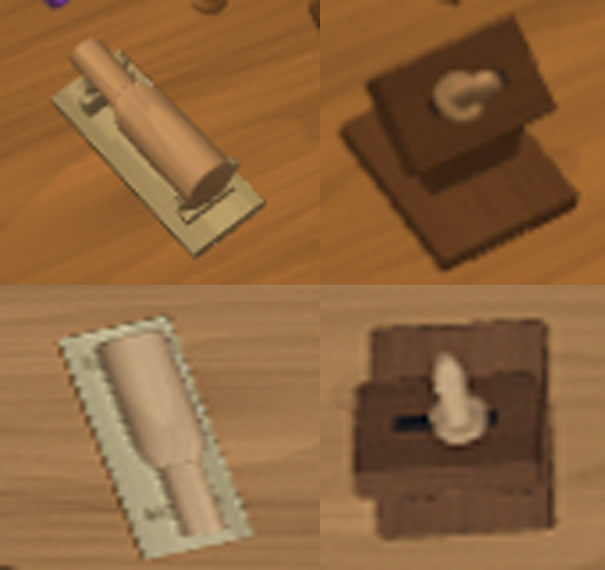

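The crop confirms the pale wood vase lies in the cradle with its neck towards the robot. The slim peg has its collar and peg off-centre in the slot, and the peg leans away. Next I fit silhouettes in both views.

```bash
cat > seg.py <<'E'
from h import *
def lab(im): return cv2.cvtColor(im.astype(np.float32)/255,cv2.COLOR_RGB2LAB)
E
python3 - <<'E'
from seg import *
S=np.load('scene0.npz');T=np.load('top0.npz')
def pr(D,pts):
    L=lab(D['im'])
    for p in pts: print(p,D['im'][p[1],p[0]],np.round(L[p[1],p[0]],0))
print('scene vase, cradle, table'); pr(S,[(178,219),(190,235),(205,248),(200,232),(185,245),(215,262),(205,265),(160,240)])
print('top'); pr(T,[(318,163),(321,178),(325,198),(310,170),(305,157),(333,205),(300,180)])
print('slim top: peg/block'); pr(T,[(188,165),(188,172),(188,174),(175,178),(200,178),(185,186),(180,160)])
print('slim scene'); pr(S,[(327,179),(333,176),(320,185),(340,185),(315,177)])
E
```

```text
scene vase, cradle, table
(178, 219) [196 144  93] [64. 14. 35.]
(190, 235) [180 131  82] [59. 13. 34.]
(205, 248) [189 140  92] [62. 13. 33.]
(200, 232) [137 100  63] [45. 11. 27.]
(185, 245) [161 136  90] [58.  3. 28.]
(215, 262) [181 153 101] [65.  3. 31.]
(205, 265) [169 143  93] [61.  3. 30.]
(160, 240) [146  94  45] [45. 17. 36.]
top
(318, 163) [191 161 126] [68.  6. 22.]
(321, 178) [192 162 126] [68.  6. 23.]
(325, 198) [183 153 116] [65.  6. 24.]
(310, 170) [154 141 108] [59. -0. 20.]
(305, 157) [175 163 128] [67. -1. 20.]
(333, 205) [171 159 124] [66. -1. 20.]
(300, 180) [157 115  76] [52. 12. 28.]
slim top: peg/block
(188, 165) [198 167 129] [70.  6. 24.]
(188, 172) [192 162 124] [68.  5. 24.]
(188, 174) [188 156 120] [66.  7. 23.]
(175, 178) [77 51 34] [24.  9. 15.]
(200, 178) [75 51 33] [24.  8. 16.]
(185, 186) [100  67  45] [32. 11. 19.]
(180, 160) [99 66 47] [31. 12. 17.]
slim scene
(327, 179) [150 108  68] [49. 12. 29.]
(333, 176) [174 126  81] [57. 13. 32.]
(320, 185) [84 51 27] [25. 12. 21.]
(340, 185) [81 49 25] [24. 12. 21.]
(315, 177) [80 49 26] [24. 11. 20.]
```

```bash
cat > fitv.py <<'E'
from seg import *
from scipy.optimize import minimize
cams={n:eyes.camera_info(n) for n in('scene','top')}
SC=4
def projN(ci,P):
    Ti=np.linalg.inv(ci['T']);p=P@Ti[:3,:3].T+Ti[:3,3];s=p[:,:2]/p[:,2:];s=s*(1+ci['k1']*(s**2).sum(1,keepdims=True))
    return s*[ci['fx'],ci['fy']]+[ci['cx'],ci['cy']]
def ring(z,r,n=40):
    a=np.linspace(0,2*np.pi,n,endpoint=False);return np.c_[r*np.cos(a),r*np.sin(a),np.full(n,z)]
def render(ci,parts,R,o,roi):
    x0,y0,x1,y1=roi;m=np.zeros(((y1-y0)*SC,(x1-x0)*SC),np.uint8)
    for p in parts:
        q=(projN(ci,p@R.T+o)-[x0-.5,y0-.5])*SC-.5
        h=cv2.convexHull(q.astype(np.float32)); cv2.fillConvexPoly(m,np.round(h*16).astype(np.int32),255,shift=4)
    return cv2.resize(m,(x1-x0,y1-y0),interpolation=cv2.INTER_AREA)/255.
VASE=[np.r_[ring(0,.024),ring(.09,.024)],np.r_[ring(.09,.024),ring(.112,.015)],np.r_[ring(.112,.015),ring(.172,.015)]]
E
cat > fit1.py <<'E'
from fitv import *
D={n:np.load(n+'0.npz') for n in cams}
ROI={'scene':(155,200,235,275),'top':(290,140,350,215)}
masks={}
for n in cams:
    x0,y0,x1,y1=ROI[n];L=lab(D[n]['im'])[y0:y1,x0:x1]
    rt=L[...,1]/L[...,2]
    if n=='scene': m=(rt>.26)&(rt<.437)&(L[...,0]>33)
    else: m=(rt>.14)&(rt<.35)&(L[...,0]>45)
    m=m.astype(np.uint8);m=cv2.morphologyEx(m,cv2.MORPH_OPEN,np.ones((3,3)))
    k,l,st,_=cv2.connectedComponentsWithStats(m);m=(l==1+np.argmax(st[1:,4])).astype(np.uint8);masks[n]=cv2.morphologyEx(m,cv2.MORPH_CLOSE,np.ones((3,3)))
def pose(p):
    c,s=np.cos(p[2]),np.sin(p[2]) # axis from base to mouth
    z=np.array([c,s,0]);x=np.array([0,0,1.]);y=np.cross(z,x);return np.c_[x,y,z],np.array([p[0],p[1],p[3]])
def cost(p,ns=('scene','top')):
    R,o=pose(p);return sum(abs(render(cams[n],VASE,R,o,ROI[n])-masks[n]).sum() for n in ns)
p0=np.array([.595,-.2,np.radians(194.5),.058])
for ns in(('scene','top'),('scene',),('top',)):
    best=None
    f=(lambda p:cost(p,ns)) if len(ns)==2 else (lambda p:cost([*p[:3],.058],ns))
    sx=np.vstack([p0]+[p0+np.eye(4)[i]*[.02,.02,.1,.01] for i in range(4)])
    if len(ns)==1:sx=sx[:4,:3]
    r_=minimize(f,sx[0],method='Nelder-Mead',options=dict(initial_simplex=sx,maxiter=400))
    print(ns,r_.x,np.degrees(r_.x[2]),r_.fun,[masks[n].sum() for n in ns])
    if len(ns)==2:
        R,o=pose(r_.x);ims=[]
        for n in cams:
            x0,y0,x1,y1=ROI[n];a=D[n]['im'][y0:y1,x0:x1].copy();e=render(cams[n],VASE,R,o,ROI[n])>.5
            b=a.copy();b[...,0]=np.where(masks[n],255,b[...,0]);
            a=cv2.resize(a,None,fx=6,fy=6);b=cv2.resize(b,None,fx=6,fy=6);
            for q in(a,b):
                cs,_=cv2.findContours(cv2.resize(e.astype(np.uint8),None,fx=6,fy=6,interpolation=0),0,1);cv2.drawContours(q,cs,-1,(0,0,255),1)
            ims.append(cv2.resize(np.hstack([a,b]),(780,370)))
        save('fitv.png',np.vstack(ims),.8)
E
python3 fit1.py
```

```text
('scene', 'top') [ 0.58911073 -0.19967263  3.39319946  0.05565791] 194.41600790081017 291.7921568627451 [np.uint64(657), np.uint64(486)]
('scene',) [ 0.58633032 -0.19968645  3.40817409] 195.27399137749504 162.16470588235293 [np.uint64(657)]
('top',) [ 0.59028491 -0.19807462  3.40068029] 194.8446280471423 133.8862745098039 [np.uint64(486)]
```

View pics/fitv.png

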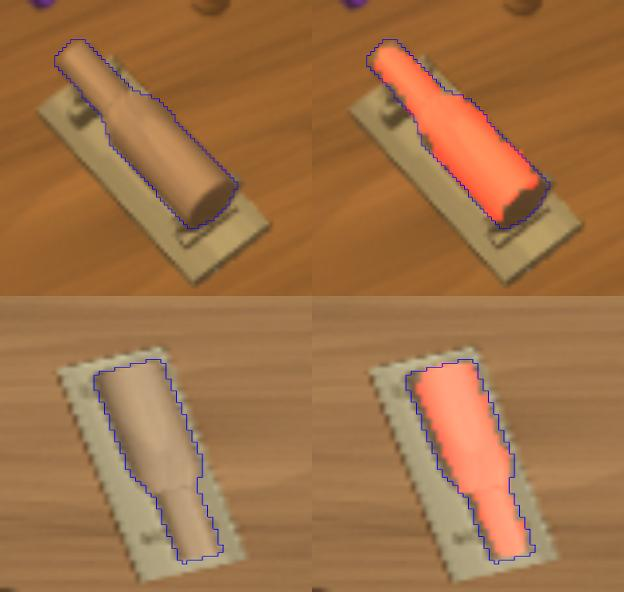

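```bash
sed -i "s/m=(rt>.26)&(rt<.437)&(L\[...,0\]>33)/m=(rt>.22)\&(rt<.45)\&(L[...,0]>18)/; s/m=(rt>.14)&(rt<.35)/m=(rt>.10)\&(rt<.35)/; s/m=m.astype(np.uint8);m=cv2.morph.*$/m=m.astype(np.uint8)*cv2.dilate((render(cams[n],VASE,*pose([.5885,-.1995,np.radians(194.6),.0565]),ROI[n])>.3).astype(np.uint8),np.ones((5,5)))/" fit1.py
python3 - <<'E'
s=open('fit1.py').read()
i=s.index('def pose');j=s.index('def cost');d=s[i:j];s=s[:i]+s[j:];s=s.replace('masks={}',d+'masks={}');open('fit1.py','w').write(s)
E
python3 fit1.py
```

```text
('scene', 'top') [ 0.59062296 -0.19872053  3.39572311  0.05501309] 194.56060283813912 178.50196078431372 [np.uint64(862), np.uint64(546)]
('scene',) [ 0.59233059 -0.19885422  3.39773495] 194.6758727065624 83.09411764705882 [np.uint64(862)]
('top',) [ 0.59050448 -0.20191878  3.37185815] 193.19324129158096 90.47058823529412 [np.uint64(546)]
```

View pics/fitv.png

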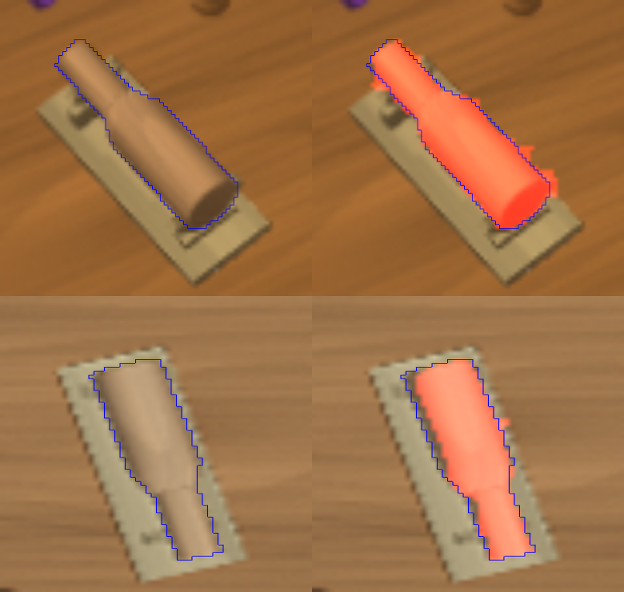

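```bash
cat > fit2.py <<'E'
from fitv import *
D={n:np.load(n+'0.npz') for n in cams}
ROI={'scene':(300,155,360,220),'top':(165,148,215,200)}
PEG=[np.r_[ring(0,.016),ring(.006,.016)],np.r_[ring(0,.0085),ring(.048,.0085)],np.r_[ring(.048,.0085),ring(.06,.004)]]
FACE=[np.array([[a,b,0] for a in(-.035,.035) for b in(-.055,.055)])]
def frame(y,t=np.radians(30)):
    yy=np.array([-np.sin(y),np.cos(y),0]);z=np.array([np.sin(t)*np.cos(y),np.sin(t)*np.sin(y),np.cos(t)]);return np.c_[np.cross(yy,z),yy,z]
Ls={n:lab(D[n]['im'])[ROI[n][1]:ROI[n][3],ROI[n][0]:ROI[n][2]] for n in cams}
if __name__=='__main__':
    # peg soft masks; bg darkness 24 -> peg 62
    soft={};
    for n in cams:
        L=Ls[n][...,0]; lo,hi=(25,55) if n=='scene' else (25,67)
        s=np.clip((L-lo)/(hi-lo),0,1);x0,y0,x1,y1=ROI[n]
        u,v=np.meshgrid(np.arange(x0,x1),np.arange(y0,y1))
        soft[n]=s
    # face mask via region: distance-limited comparisons
    def win(n,R,o):
        return cv2.dilate((render(cams[n],PEG,R,o,ROI[n])>.1).astype(np.uint8),np.ones((5,5)))
    R0=frame(0.0);p0=[.548,.228,0]
    def cost(p,ns,z=.085):
        R=frame(p[2]);o=np.array([p[0],p[1],z]);c=0
        for n in ns: c+=((render(cams[n],PEG,R,o,ROI[n])-soft[n])**2*W[n]).sum()
        return c
    W={n:1 for n in cams}
    for it in range(3):
        # window around current
        R=frame(p0[2]);o=np.array([p0[0],p0[1],.085])
        W={n:cv2.dilate((render(cams[n],PEG,R,o,ROI[n])>.1).astype(np.uint8),np.ones((9,9) if it==0 else (5,5))) for n in cams}
        sx=np.vstack([p0]+[np.array(p0)+np.eye(3)[i]*[.008,.008,.1] for i in range(3)])
        r_=minimize(cost,p0,args=(('scene','top'),),method='Nelder-Mead',options=dict(initial_simplex=sx));p0=r_.x;print(r_.x,r_.fun)
    for n in cams:
        rr=minimize(lambda q:cost([q[0],q[1],p0[2]],(n,)),p0[:2],method='Nelder-Mead',options=dict(initial_simplex=np.array([p0[:2],p0[:2]+[.006,0],p0[:2]+[0,.006]])));print(n,rr.x,rr.fun)
    rr=minimize(lambda q:cost(q[:3],cams,q[3]),[*p0,.085],method='Nelder-Mead',options=dict(initial_simplex=np.vstack([[*p0,.085]]+[np.array([*p0,.085])+np.eye(4)[i]*[.008,.008,.1,.008] for i in range(4)])));print('free z',rr.x,rr.fun)
    ims=[]
    R=frame(p0[2]);o=np.array([p0[0],p0[1],.085])
    for n in cams:
        x0,y0,x1,y1=ROI[n];a=cv2.resize(D[n]['im'][y0:y1,x0:x1],None,fx=6,fy=6,interpolation=cv2.INTER_CUBIC);b=a.copy()
        cs,_=cv2.findContours(cv2.resize((render(cams[n],PEG,R,o,ROI[n])*255).astype(np.uint8),None,fx=6,fy=6)//128,0,1);cv2.drawContours(b,cs,-1,(0,255,0),1)
        ims.append(cv2.resize(np.hstack([a,b]),(780,370)))
    save('fitp.png',np.vstack(ims),.8)
    # depth: face plane
    for n in cams:
        C=cloud(cams[n],D[n]['d']);x0,y0,x1,y1=ROI[n];C=C[y0:y1,x0:x1];L=Ls[n][...,0]
        q=(C-o)@R;m=(abs(q[...,0])<.03)&(abs(q[...,1])<.05)&(np.hypot(q[...,0],q[...,1]-0)>.02)&(abs(q[...,2])<.02)&(L<30)
        P=C[m];c=P.mean(0);nn=np.linalg.svd(P-c)[2][2];nn*=np.sign(nn[2]);print(n,len(P),'face off',np.median(q[m][:,2]),'normal',nn,'tilt',np.degrees(np.arccos(nn[2])),'yaw',np.degrees(np.arctan2(nn[1],nn[0])))
E
python3 fit2.py
```

```text
[ 0.54560573  0.2286928  -0.0216479 ] 38.64308949559827
[ 0.5456065   0.22867342 -0.02092196] 32.31749427798546
[ 0.5456065   0.22867342 -0.02092196] 32.31749427798546
scene [0.54650527 0.22806824] 22.06076217302101
top [0.54416129 0.22843979] 7.697677433981291
free z [ 0.54515759  0.22910358 -0.03859179  0.0826577 ] 29.685235091369034
scene 462 face off 0.0010424745520604588 normal [ 0.51176972 -0.03290837  0.85849216] tilt 30.852298085236377 yaw -3.679230046238475
top 299 face off -0.0006326271081675166 normal [ 0.53398885 -0.01655492  0.84532943] tilt 32.29275139977127 yaw -1.7757357932810487
```

View pics/fitp.png

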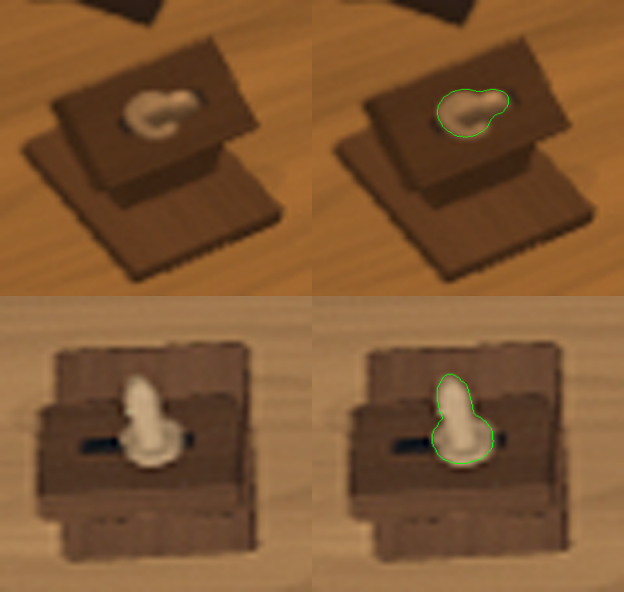

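```bash
cat > fit3.py <<'E'
from fit2 import *
BOX=[np.array([[a,b,c] for a in(-.035,.035) for b in(-.055,.055) for c in(-.028,0)])]
# depth-based: points in block face extents in block frame for candidate yaw; and colour-mask in top
L=Ls['top'][...,0]; m=(L<28).astype(np.uint8)
pegm=render(cams['top'],PEG,frame(-.03),np.array([.545,.2287,.085]),ROI['top'])>.05
t=np.where(pegm,1,np.clip((31.5-cv2.GaussianBlur(L,(3,3),0))/(31.5-24),0,1))
for b in(.085,):
    def cost(p):
        R=frame(p[2]);o=np.array([p[0],p[1],b]);f=render(cams['top'],FACE,R,o,ROI['top']);W=~pegm
        return ((f-t)**2*W).sum()
    p0=np.array([.545,.235,-.03]);r_=minimize(cost,p0,method='Nelder-Mead',options=dict(initial_simplex=np.vstack([p0]+[p0+np.eye(3)[i]*[.01,.01,.1] for i in range(3)])))
    print('top',r_.x,np.degrees(r_.x[2]),r_.fun)
# scene: block silhouette incl. sides, bright table on upper sides ; use edge strength on top two face edges
def edges(n,p):
    g=cv2.GaussianBlur(Ls[n][...,0],(3,3),0);R=frame(p[2]);o=np.array([p[0],p[1],.085])
    x0,y0,_,_=ROI[n];s=0
    from scipy.ndimage import map_coordinates as mc
    cs=[(-.035,-.055),(-.035,.055),(.035,.055),(.035,-.055)]
    for i in range(4):
        a,b=np.array(cs[i]),np.array(cs[(i+1)%4]);tt=np.linspace(.06,.94,40)[:,None];e=a+(b-a)*tt;nn=np.array([(a+b)[0],(a+b)[1]]);nn=nn/np.linalg.norm(nn)*.004
        f=lambda e:mc(g,(projN(cams[n],np.c_[e,np.zeros(40)]@R.T+o)-[x0,y0]).T[::-1],order=1)
        s+=np.abs(f(e+nn)-f(e-nn)).mean()
    return -s
for n in cams:
    best=min(((edges(n,(x,y,w)),x,y,w) for x in np.arange(.535,.556,.0015) for y in np.arange(.222,.252,.0015) for w in np.radians(np.arange(-7,4,.5))))
    print(n,best,np.degrees(best[3]))
E
python3 fit3.py; python3 - <<'E'
import sys;sys.path.insert(0,'.')
E
```

```text
top [0.54457697 0.23224817 0.00521931] 0.29904449223533563 37.9345311294965
scene (np.float32(-44.43888), np.float64(0.5469999999999996), np.float64(0.23550000000000001), np.float64(0.026179938779914945)) 1.5000000000000002
top (np.float32(-43.20538), np.float64(0.5454999999999997), np.float64(0.2325), np.float64(0.0)) 0.0
```

```bash
cat > plan.py <<'E'
from h import *
from scipy.spatial.transform import Rotation as Ro
def delta(Rt,pt,s=None):
    s=s or status.get_obs();R=np.array(s['tcp_rot']);p=np.array(s['tool_pos'])
    return np.round(np.r_[R.T@(np.array(pt)-p)*1000,np.degrees(Ro.from_matrix(R.T@Rt).as_rotvec())],2)
def gripR(a,y,ang=65):
    # fingers x at ang from mouth axis a, jaw y (unit, perp to a); x on the side with lower z
    a=a/np.linalg.norm(a);y=y-a*(y@a);y/=np.linalg.norm(y);b=np.cross(a,y);b*=-np.sign(b[2]) 
    x=np.cos(np.radians(ang))*a+np.sin(np.radians(ang))*b;return np.c_[x,y,np.cross(x,y)]
th=np.radians(194.6);A=np.array([np.cos(th),np.sin(th),0]);B=np.array([.591,-.200,.058]);G=B+.047*A
RP=gripR(A,np.array([-A[1]*-1,A[0]*-1,0]))
E
python3 - <<'E'
from plan import *
print(G,RP)
print(delta(RP,G-.2*RP[:,0]), delta(RP,G+.022*RP[:,0]))
E
```

```text
[ 0.54551767 -0.21184726  0.058     ] [[-0.40897157 -0.25206936  0.87704236]
 [-0.10652911  0.96770917  0.22845242]
 [-0.90630779  0.         -0.42261826]]
[  -7.94 -563.82  655.49  -29.8    24.41   -6.61] [ 193.26 -611.16  574.47  -29.8    24.41   -6.61]
```

Request:
drive_tool(deltas=[[-0.01, -0.565, 0.655, -29.8, 24.4, -6.6, 0.085], [-0.01, -0.565, 0.655, -29.8, 24.4, -6.6, 0.085], [-0.01, -0.565, 0.655, -29.8, 24.4, -6.6, 0.085], [-0.01, -0.565, 0.655, -29.8, 24.4, -6.6, 0.085], [-0.01, -0.565, 0.655, -29.8, 24.4, -6.6, 0.085], [-0.01, -0.565, 0.655, -29.8, 24.4, -6.6, 0.085], [-0.01, -0.565, 0.655, -29.8, 24.4, -6.6, 0.085], [-0.01, -0.565, 0.655, -29.8, 24.4, -6.6, 0.085], [-0.01, -0.565, 0.655, -29.8, 24.4, -6.6, 0.085], [-0.01, -0.565, 0.655, -29.8, 24.4, -6.6, 0.085], [-0.01, -0.565, 0.655, -29.8, 24.4, -6.6, 0.085], [-0.01, -0.565, 0.655, -29.8, 24.4, -6.6, 0.085], [-0.01, -0.565, 0.655, -29.8, 24.4, -6.6, 0.085], [-0.01, -0.565, 0.655, -29.8, 24.4, -6.6, 0.085], [-0.01, -0.565, 0.655, -29.8, 24.4, -6.6, 0.085], [-0.01, -0.565, 0.655, -29.8, 24.4, -6.6, 0.085], [-0.01, -0.565, 0.655, -29.8, 24.4, -6.6, 0.085], [-0.01, -0.565, 0.655, -29.8, 24.4, -6.6, 0.085]])

```text
time: 2.95
tool_pos: [0.6263, -0.1899, 0.2422]
tcp_rot: [[-0.408, -0.254, 0.877], [-0.107, 0.967, 0.23], [-0.907, -0.0, -0.422]]
contact_force: [0.3, 0.0, -0.4]
width: 0.0849
```

```bash
python3 - <<'E'
from plan import *
s=status.get_obs();print(s['time'],np.round(s['qpos'],2),np.round(s['qd'],2),s['contact_force'],s['width'])
print(delta(RP,G-.2*RP[:,0]), delta(RP,G-.05*RP[:,0]),delta(RP,G+.022*RP[:,0]))
E
```

```text
2.95 [-0.34  0.72  0.85 -0.25  1.93 -2.21] [-0.    0.   -0.01 -0.    0.   -0.  ] [ 0.29400332  0.03071838 -0.39407795] 0.08489979480668737
[ 2.34 -0.91  1.97  0.1   0.05  0.05] [ 1.5234e+02 -7.8000e-01  1.8500e+00  1.0000e-01  5.0000e-02  5.0000e-02] [ 2.2434e+02 -7.2000e-01  1.7900e+00  1.0000e-01  5.0000e-02  5.0000e-02]
```

Request:
drive_tool(deltas=[[0.04, 0, 0.002, 0, 0, 0, 0.085], [0.08, 0, 0.002, 0, 0, 0, 0.085], [0.12, -0.001, 0.002, 0, 0, 0, 0.085], [0.152, -0.001, 0.002, 0, 0, 0, 0.085], [0.152, -0.001, 0.002, 0, 0, 0, 0.085]])

```text
time: 3.58
tool_pos: [0.5642, -0.2052, 0.1023]
tcp_rot: [[-0.412, -0.254, 0.875], [-0.105, 0.967, 0.232], [-0.905, 0.003, -0.425]]
contact_force: [0.2, 1.0, 0.7]
width: 0.0848
```

```bash
python3 - <<'E'
from plan import *
from fitv import VASE,render,cams,projN
im,d=eyes.grab_frame('scene');a=cv2.resize(im[170:290,120:280],(640,480),interpolation=cv2.INTER_CUBIC)
im2,d=eyes.grab_frame('top');b=cv2.resize(im2[130:220,270:390],(640,480),interpolation=cv2.INTER_CUBIC)
save('g1.png',np.vstack([a,b]),.6)
s=status.get_obs();print(s['time'],s['contact_force'],delta(RP,G+.022*RP[:,0]))
for c in ('scene','top'):print(projN(cams[c],np.array([s['tool_pos'],G])))
E
```

```text
3.675 [1.36655681 1.36082378 1.01646379] [74.03  0.1  -0.49  0.12  0.13  0.12]
[[201.74080846 237.17219769]
 [198.33448389 240.42945016]]
[[317.85223211 162.2213735 ]
 [318.03707349 170.38958806]]
```

View pics/g1.png

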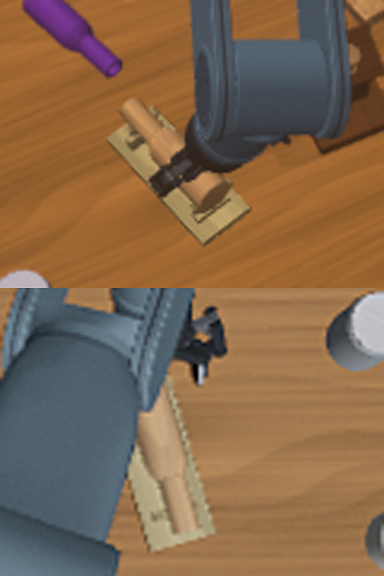

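The scene crop shows the open fingers straddling the vase's cylinder, finger at crop (172,182), and the top view is mostly hidden by the forearm. I'll descend along the tool axis.

Request:
drive_tool(deltas=[[0.02, 0, 0, 0, 0, 0, 0.085], [0.04, 0, 0, 0, 0, 0, 0.085], [0.055, 0, 0, 0, 0, 0, 0.085], [0.065, 0, 0, 0, 0, 0, 0.085], [0.074, 0, -0.0005, 0, 0, 0, 0.085], [0.074, 0, -0.0005, 0, 0, 0, 0.085]])

```text
time: 4.42
tool_pos: [0.5362, -0.2142, 0.0378]
tcp_rot: [[-0.407, -0.255, 0.877], [-0.108, 0.967, 0.231], [-0.907, -0.0, -0.421]]
contact_force: [0.6, 0.5, 0.6]
width: 0.0851
```

Request:
drive_tool(deltas=[[0, 0, 0, 0, 0, 0, 0.065], [0, 0, 0, 0, 0, 0, 0.055], [0, 0, 0, 0, 0, 0, 0.052]], force=25)

```text
time: 4.8
tool_pos: [0.5365, -0.2143, 0.038]
tcp_rot: [[-0.407, -0.255, 0.877], [-0.108, 0.967, 0.231], [-0.907, -0.001, -0.421]]
contact_force: [-0.6, -0.4, 0.1]
width: 0.0524
```

Request:
drive_tool(deltas=[[0, 0, 0, 0, 0, 0, 0.047], [0, 0, 0, 0, 0, 0, 0.04], [0, 0, 0, 0, 0, 0, 0.04], [0, 0, 0, 0, 0, 0, 0.04]], force=60)

```text
time: 5.3
tool_pos: [0.5365, -0.2133, 0.0385]
tcp_rot: [[-0.407, -0.254, 0.877], [-0.107, 0.967, 0.231], [-0.907, 0.0, -0.421]]
contact_force: [-0.8, 5.4, 4.3]
width: 0.0466
```

Request:
drive_tool(deltas=[[-0.009, 0, -0.0042, 0, 0, 0, 0.04], [-0.027, 0, -0.0126, 0, 0, 0, 0.04], [-0.054, 0, -0.025, 0, 0, 0, 0.04], [-0.09, 0, -0.042, 0, 0, 0, 0.04], [-0.136, 0, -0.063, 0, 0, 0, 0.04], [-0.18, 0, -0.084, 0, 0, 0, 0.04], [-0.18, 0, -0.084, 0, 0, 0, 0.04]])

```text
time: 6.18
tool_pos: [0.5378, -0.2147, 0.2432]
tcp_rot: [[-0.398, -0.254, 0.882], [-0.111, 0.967, 0.228], [-0.911, -0.007, -0.413]]
contact_force: [-0.4, 0.5, -2.2]
width: 0.0462
```

```bash
cat >> plan.py <<'E'
# vase in tool frame estimated at grasp
RG=np.array([[-0.407,-0.254,0.877],[-0.107,0.967,0.231],[-0.907,0,-0.421]]);pG=np.array([.5365,-.2133,.0385])
E
python3 - <<'E'
from plan import *
im,d=eyes.grab_frame('scene');save('lift.png',im)
s=status.get_obs();print({k:np.round(v,3).tolist() for k,v in s.items()})
Bt=RG.T@(B-pG);at=RG.T@A;print('base in tool',Bt,'axis',at)
E
```

```text
{'time': 6.225, 'qpos': [-0.412, 0.548, 1.155, -0.269, 1.775, -2.248], 'qd': [0.001, 0.048, 0.067, 0.01, -0.021, 0.004], 'joint_efforts': [0.044, -63.336, -30.279, -1.843, 2.387, -0.041], 'tool_pos': [0.537, -0.214, 0.24], 'tcp_rot': [[-0.402, -0.254, 0.88], [-0.109, 0.967, 0.229], [-0.909, -0.004, -0.416]], 'contact_force': [-0.897, 0.041, -2.768], 'wrist_torque': [0.125, -0.394, -0.025], 'width': 0.047}
base in tool [-0.0412911 -0.0009819  0.0426593] axis [ 0.42082905  0.00204706 -0.90690896]
```

View pics/lift.png

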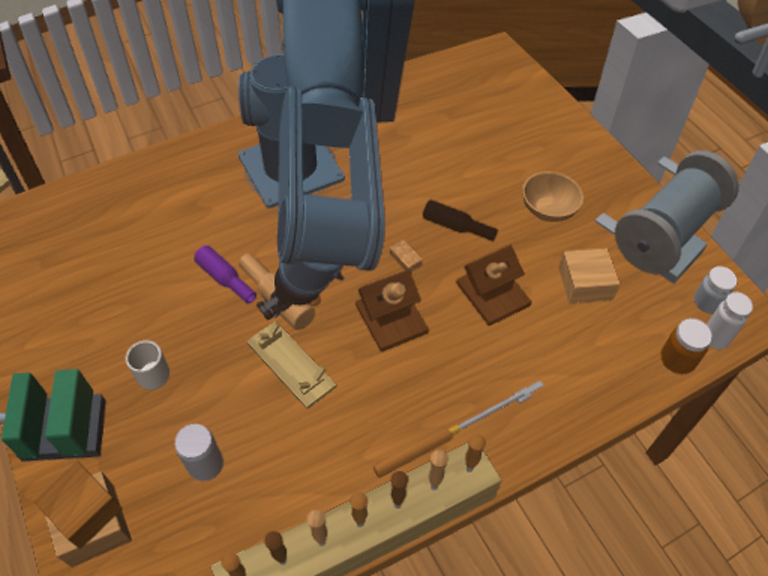

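The vase is held level and clear of the cradle (neck end at view pixel (245,262), base at (300,318)), and nothing else has moved. Now I compute the over-peg pose.

```bash
cat >> plan.py <<'E'
BT=np.array([-.0413,0,.0427]);AT=np.array([np.cos(np.radians(65)),0,-np.sin(np.radians(65))])
MT=BT+.172*AT
O=np.array([.5452,.2287,.085]);yaw=np.radians(-.5)
ZP=np.array([.5*np.cos(yaw),.5*np.sin(yaw),np.sqrt(.75)])
RQ=gripR(-ZP,np.array([-np.sin(yaw),np.cos(yaw),0]))
def tcp_for(h,RQ=RQ,MT=MT): return O+h*ZP-RQ@MT
E
python3 - <<'E'
from plan import *
print(RQ);print(RQ@AT)
s=status.get_obs();R=np.array(s['tcp_rot'])
print('mouth now',np.array(s['tool_pos'])+R@MT)
for h in(.16,.12,.006): print(h,tcp_for(h),delta(RQ,tcp_for(h)))
E
```

```text
[[ 5.73554596e-01  8.72653550e-03  8.19120853e-01]
 [-5.00533513e-03  9.99961923e-01 -7.14835939e-03]
 [-8.19152044e-01  2.06826239e-19  5.73576436e-01]]
[-0.49998096  0.00436327 -0.8660254 ]
mouth now [ 0.42469531 -0.24354978  0.25884779]
0.16 [0.69990502 0.22734991 0.31419774] [-180.87  385.37  213.9    15.87  -59.2    -1.2 ]
0.12 [0.67990579 0.22752444 0.27955672] [-141.36  390.75  210.76   15.87  -59.2    -1.2 ]
0.006 [0.62290796 0.22802185 0.18082983] [-28.76 406.1  201.8   15.87 -59.2   -1.2 ]
```

Request:
drive_tool(deltas=[[-0.09, 0.03, 0.02, 0, -6, 0, 0.04], [-0.1, 0.07, 0.05, 3, -13, 0, 0.04], [-0.12, 0.12, 0.08, 5, -22, -0.5, 0.04], [-0.14, 0.17, 0.11, 7, -30, -0.6, 0.04], [-0.15, 0.22, 0.14, 9, -37, -0.8, 0.04], [-0.16, 0.27, 0.16, 11, -44, -0.9, 0.04], [-0.17, 0.31, 0.18, 13, -50, -1, 0.04], [-0.181, 0.35, 0.2, 15, -56, -1.1, 0.04], [-0.181, 0.385, 0.214, 15.9, -59.2, -1.2, 0.04], [-0.181, 0.385, 0.214, 15.9, -59.2, -1.2, 0.04], [-0.181, 0.385, 0.214, 15.9, -59.2, -1.2, 0.04], [-0.181, 0.385, 0.214, 15.9, -59.2, -1.2, 0.04], [-0.181, 0.385, 0.214, 15.9, -59.2, -1.2, 0.04]])

```text
time: 7.85
tool_pos: [0.7006, 0.2257, 0.3145]
tcp_rot: [[0.574, 0.011, 0.819], [-0.006, 1.0, -0.009], [-0.819, -0.0, 0.574]]
contact_force: [-0.5, -0.4, -2.1]
width: 0.0468
```

```bash
cat > look.py <<'E'
from plan import *
from fitv import VASE,render,cams,projN
import sys
nm=sys.argv[1]
s=status.get_obs();R=np.array(s['tcp_rot']);p=np.array(s['tool_pos'])
print(s['time'],np.round(s['qpos'],2),np.round(s['qd'],3),np.round(s['contact_force'],1),s['width'])
a=R@AT;o=p+R@BT;x=np.cross([0,1,0],a);x/=np.linalg.norm(x);RV=np.c_[x,np.cross(a,x),a]
outs=[]
for n in('scene','top'):
    im,d=eyes.grab_frame(n);np.savez(''+nm+n+'.npz',im=im,d=d)
    c=projN(cams[n],np.array([O+.08*ZP]))[0].astype(int);x0,y0,x1,y1=c[0]-45,c[1]-45,c[0]+45,c[1]+45
    m=render(cams[n],VASE,RV,o,(x0,y0,x1,y1));b=cv2.resize(im[y0:y1,x0:x1],None,fx=5,fy=5,interpolation=cv2.INTER_CUBIC);e=b.copy()
    cs,_=cv2.findContours(cv2.resize((m*255).astype(np.uint8),None,fx=5,fy=5)//128,0,1);cv2.drawContours(e,cs,-1,(0,255,0),1)
    outs.append(np.hstack([b,e]));print(n,'roi',x0,y0)
save(nm+'.png',np.vstack(outs),.64)
print('to seat',delta(RQ,tcp_for(.006)),'to h=.07',delta(RQ,tcp_for(.07)))
E
python3 look.py a1
```

```text
7.85 [ 0.23  0.24  1.51 -0.19  0.8  -1.24] [ 0.003  0.001  0.001 -0.    -0.002  0.002] [-0.5 -0.4 -2.1] 0.04677214710739825
scene roi 293 129
top roi 140 113
to seat [ 6.4970e+01  1.1300e+00 -1.4024e+02 -8.0000e-02  1.0000e-02  5.0000e-02] to h=.07 [ 3.794e+01  1.190e+00 -8.223e+01 -8.000e-02  1.000e-02  5.000e-02]
```

View pics/a1.png

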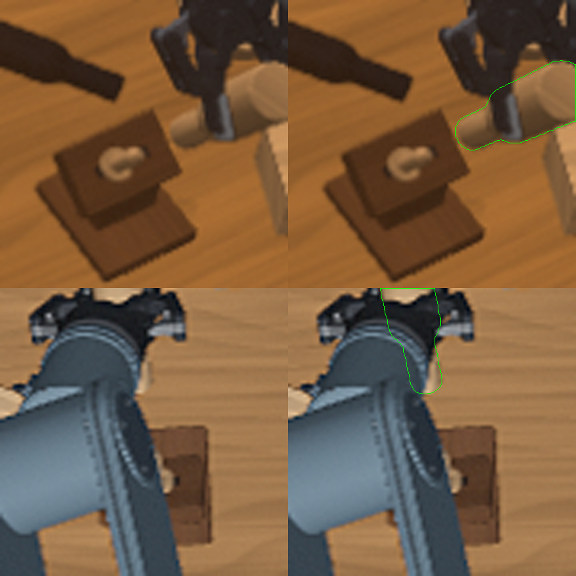

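The overlay of the assumed vase pose matches the seen neck within about a pixel in both views (mouth at crop (170,130) in scene). Moving closer along the peg axis.

Request:
drive_tool(deltas=[[0.008, 0.0003, -0.018, 0, 0, 0, 0.04], [0.018, 0.0006, -0.04, 0, 0, 0, 0.04], [0.028, 0.0012, -0.06, 0, 0, 0, 0.04], [0.035, 0.0012, -0.076, 0, 0, 0, 0.04], [0.035, 0.0012, -0.076, 0, 0, 0, 0.04], [0.035, 0.0012, -0.076, 0, 0, 0, 0.04]])

```text
time: 8.7
tool_pos: [0.6593, 0.2276, 0.2436]
tcp_rot: [[0.575, 0.011, 0.818], [-0.006, 1.0, -0.009], [-0.818, 0.001, 0.575]]
contact_force: [0.2, 0.2, -2.6]
width: 0.0466
```

```bash
python3 look.py a2
```

```text
8.7 [ 0.25  0.23  1.71 -0.25  0.62 -1.15] [ 0.002 -0.003 -0.012 -0.001 -0.001  0.001] [ 0.2  0.2 -2.6] 0.046581636803068975
scene roi 293 129
top roi 140 113
to seat [ 3.045e+01 -9.000e-02 -6.609e+01 -1.200e-01  1.500e-01  4.000e-02] to h=.07 [ 3.56  0.01 -8.02 -0.12  0.15  0.04]
```

View pics/a2.png

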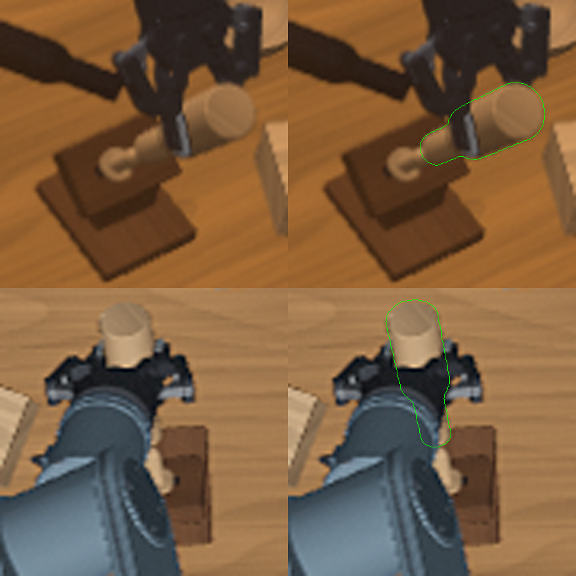

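Scene view: the mouth at crop (134,150) is in line with the peg tip at crop (128,158), and the outline matches within about 2 crop pixels (0.5 px). I'll slide on slowly and watch the force.

Request:
drive_tool(deltas=[[0.0036, 0, -0.008, -0.1, 0.15, 0, 0.04], [0.0063, 0, -0.0136, -0.1, 0.15, 0, 0.04], [0.0084, 0, -0.0182, -0.1, 0.15, 0, 0.04], [0.0105, 0, -0.0227, -0.1, 0.15, 0, 0.04], [0.0105, 0, -0.0227, -0.1, 0.15, 0, 0.04]])

```text
time: 9.43
tool_pos: [0.6464, 0.2278, 0.2214]
tcp_rot: [[0.573, 0.009, 0.82], [-0.006, 1.0, -0.007], [-0.82, -0.001, 0.573]]
contact_force: [-0.2, 0.5, -2.8]
width: 0.0469
```

Request:
drive_tool(deltas=[[0.0013, 0, -0.0027, 0, 0, 0, 0.04], [0.0025, 0, -0.0054, 0, 0, 0, 0.04], [0.0025, 0, -0.0054, 0, 0, 0, 0.04]])

```text
time: 9.8
tool_pos: [0.6432, 0.2278, 0.2159]
tcp_rot: [[0.572, 0.009, 0.82], [-0.006, 1.0, -0.007], [-0.82, -0.001, 0.572]]
contact_force: [-1.2, -0.5, -1.4]
width: 0.0462
```

Request:
drive_tool(deltas=[[0.0013, 0, -0.0027, 0, 0, 0, 0.04], [0.0025, 0, -0.0054, 0, 0, 0, 0.04], [0.0038, 0, -0.0082, 0, 0, 0, 0.04], [0.0038, 0, -0.0082, 0, 0, 0, 0.04]])

```text
time: 10.3
tool_pos: [0.6383, 0.2278, 0.2077]
tcp_rot: [[0.572, 0.009, 0.82], [-0.006, 1.0, -0.007], [-0.82, -0.001, 0.572]]
contact_force: [1.4, 0.5, -2.2]
width: 0.0467
```

```bash
python3 look.py a3
```

```text
10.3 [ 0.26  0.24  1.79 -0.3   0.54 -1.09] [-0.002 -0.002 -0.006  0.003  0.003 -0.005] [ 1.4  0.5 -2.2] 0.04669274487680693
scene roi 293 129
top roi 140 113
to seat [ 1.336e+01  6.000e-02 -2.844e+01  1.000e-02 -1.000e-01  5.000e-02] to h=.07 [-1.379e+01  3.000e-02  2.952e+01  1.000e-02 -1.000e-01  5.000e-02]
```

View pics/a3.png

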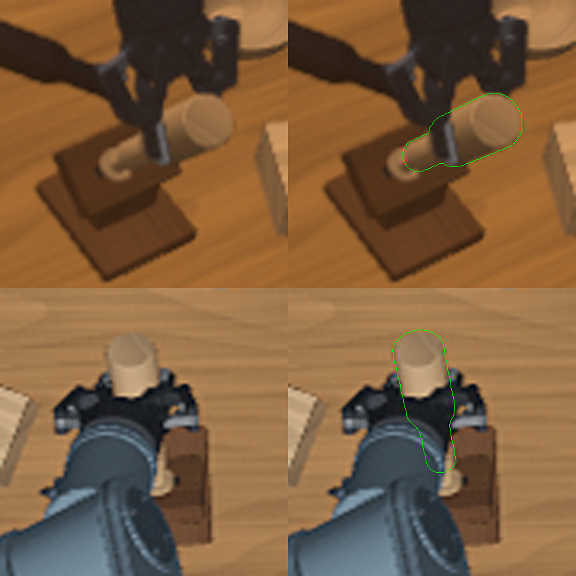

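The neck is over the peg: scene mouth edge at crop (118,155) meets the collar, and the force is unchanged. Continuing.

Request:
drive_tool(deltas=[[0.0015, 0, -0.0032, 0, 0, 0, 0.04], [0.003, 0, -0.0064, 0, -0.1, 0, 0.04], [0.0045, 0, -0.0096, 0, -0.1, 0, 0.04], [0.006, 0, -0.0128, 0, -0.1, 0, 0.04], [0.006, 0, -0.0128, 0, -0.1, 0, 0.04]])

```text
time: 11.02
tool_pos: [0.6311, 0.2279, 0.1953]
tcp_rot: [[0.573, 0.009, 0.82], [-0.006, 1.0, -0.007], [-0.82, -0.001, 0.573]]
contact_force: [-0.4, 0.2, -2.7]
width: 0.0464
```

Request:
drive_tool(deltas=[[0.0013, 0, -0.0027, 0, 0, 0, 0.04], [0.0025, 0, -0.0054, 0, 0, 0, 0.04], [0.0035, 0, -0.0075, 0, 0, 0, 0.04], [0.0035, 0, -0.0075, 0, 0, 0, 0.04]])

```text
time: 11.52
tool_pos: [0.6268, 0.2279, 0.1878]
tcp_rot: [[0.573, 0.009, 0.82], [-0.006, 1.0, -0.007], [-0.82, -0.001, 0.573]]
contact_force: [-0.4, 0.6, -1.5]
width: 0.0465
```

Request:
drive_tool(deltas=[[0.0006, 0, -0.0014, 0, 0, 0, 0.04], [0.0013, 0, -0.0027, 0, 0, 0, 0.04], [0.0019, 0, -0.0041, 0, 0, 0, 0.04], [0.0019, 0, -0.0041, 0, 0, 0, 0.04]])

```text
time: 12.02
tool_pos: [0.6244, 0.2278, 0.1837]
tcp_rot: [[0.572, 0.009, 0.82], [-0.006, 1.0, -0.007], [-0.82, -0.001, 0.572]]
contact_force: [0.6, -0.2, -3.1]
width: 0.0464
```

Request:
drive_tool(deltas=[[0.0005, 0, -0.001, 0, 0, 0, 0.04], [0.0009, 0, -0.0019, 0, 0, 0, 0.04], [0.0009, 0, -0.0019, 0, 0, 0, 0.04]])

```text
time: 12.4
tool_pos: [0.6232, 0.2278, 0.1817]
tcp_rot: [[0.572, 0.009, 0.82], [-0.006, 1.0, -0.007], [-0.82, -0.001, 0.572]]
contact_force: [0.9, -0.6, -2.0]
width: 0.0465
```

Still free; continuing in 1 mm steps until the collar is felt.

Request:
drive_tool(deltas=[[0.0004, 0, -0.0009, 0, 0, 0, 0.04], [0.0008, 0, -0.0018, 0, 0, 0, 0.04], [0.0008, 0, -0.0018, 0, 0, 0, 0.04]])

```text
time: 12.78
tool_pos: [0.6222, 0.2279, 0.1799]
tcp_rot: [[0.572, 0.009, 0.82], [-0.006, 1.0, -0.007], [-0.82, -0.001, 0.572]]
contact_force: [0.1, -1.2, -2.3]
width: 0.0466
```

```bash
python3 look.py a4
```

```text
12.775 [ 0.27  0.25  1.86 -0.36  0.47 -1.02] [-0.002  0.     0.001  0.     0.     0.   ] [ 0.1 -1.2 -2.3] 0.046567267608171675
scene roi 293 129
top roi 140 113
to seat [-0.3   0.19  1.1   0.03 -0.11  0.07] to h=.07 [-2.746e+01  1.200e-01  5.905e+01  3.000e-02 -1.100e-01  7.000e-02]
```

View pics/a4.png

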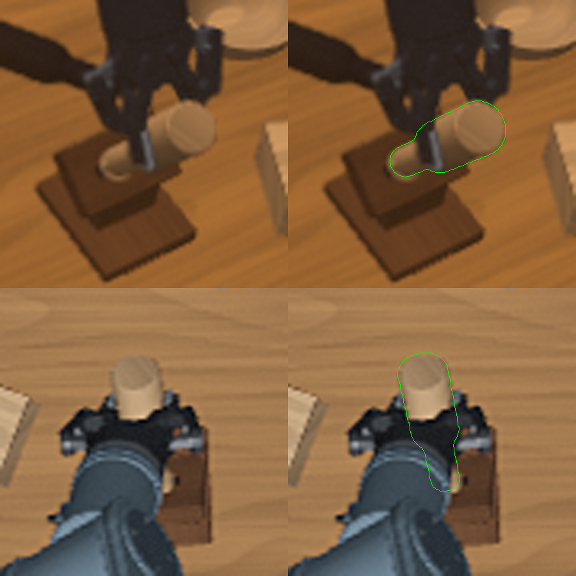

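Mouth is close to the collar (scene crop (105,170)), with no contact felt yet. Continuing in 1 mm steps.

Request:
drive_tool(deltas=[[0.0004, 0, -0.0009, 0, 0, 0, 0.04], [0.0006, 0, -0.0014, 0, 0, 0, 0.04], [0.0006, 0, -0.0014, 0, 0, 0, 0.04]])

```text
time: 13.25
tool_pos: [0.6221, 0.2279, 0.1796]
tcp_rot: [[0.574, 0.009, 0.819], [-0.006, 1.0, -0.007], [-0.819, -0.001, 0.574]]
contact_force: [2.9, -1.2, 1.8]
width: 0.0467
```

Request:
drive_tool(deltas=[[0.0004, 0, -0.0009, 0, 0, 0, 0.04], [0.0006, 0, -0.0014, 0, 0, 0, 0.04], [0.0006, 0, -0.0014, 0, 0, 0, 0.04]])

```text
time: 13.62
tool_pos: [0.6222, 0.2281, 0.1795]
tcp_rot: [[0.576, 0.008, 0.818], [-0.005, 1.0, -0.006], [-0.818, -0.001, 0.576]]
contact_force: [3.2, -1.7, 4.2]
width: 0.0468
```

Request:
drive_tool(deltas=[[0.0004, 0, -0.0009, 0, 0, 0, 0.04], [0.0008, 0, -0.0018, 0, 0, 0, 0.04], [0.0008, 0, -0.0018, 0, 0, 0, 0.04], [0.0008, 0, -0.0018, 0, 0, 0, 0.04]])

```text
time: 14.12
tool_pos: [0.6224, 0.2282, 0.1794]
tcp_rot: [[0.578, 0.008, 0.816], [-0.005, 1.0, -0.006], [-0.816, -0.0, 0.578]]
contact_force: [4.1, -1.8, 7.3]
width: 0.0465
```

```bash
python3 look.py a5
```

```text
14.125 [ 0.27  0.25  1.87 -0.37  0.46 -1.01] [ 0.001 -0.001 -0.001  0.    -0.001  0.   ] [ 4.1 -1.8  7.3] 0.046544667339670824
scene roi 293 129
top roi 140 113
to seat [-0.91 -0.2   1.23  0.06  0.33 -0.01] to h=.07 [-2.762e+01 -2.600e-01  5.939e+01  6.000e-02  3.300e-01 -1.000e-02]
```

View pics/a5.png

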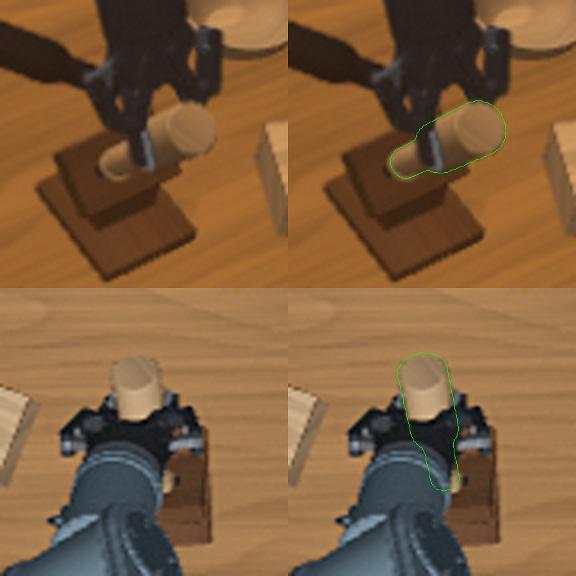

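The mouth is home: a hard stop at about 11 N, with only 0.3 mm of travel for 1.9 mm commanded, and height within about 1 mm of that predicted for the collar. I'll relax the load, then open.

Request:
drive_tool(deltas=[[0, 0, 0, 0, 0, 0, 0.04], [0, 0, 0, 0, -0.3, 0, 0.04], [0, 0, 0, 0, -0.3, 0, 0.04]], force=30)

```text
time: 14.6
tool_pos: [0.6225, 0.2282, 0.1795]
tcp_rot: [[0.583, 0.008, 0.813], [-0.005, 1.0, -0.006], [-0.813, -0.001, 0.583]]
contact_force: [2.6, -1.5, 5.9]
width: 0.0467
```

Request:
drive_tool(deltas=[[0, 0, 0, 0, 0, 0, 0.048], [0, 0, 0, 0, 0, 0, 0.05], [0, 0, 0, 0, 0, 0, 0.053], [0, 0, 0, 0, 0, 0, 0.056], [0, 0, 0, 0, 0, 0, 0.065], [0, 0, 0, 0, 0, 0, 0.075], [0, 0, 0, 0, 0, 0, 0.085], [0, 0, 0, 0, 0, 0, 0.085]])

```text
time: 15.6
tool_pos: [0.6225, 0.2282, 0.1796]
tcp_rot: [[0.583, 0.008, 0.812], [-0.005, 1.0, -0.006], [-0.812, -0.001, 0.583]]
contact_force: [0.4, 0.3, -0.5]
width: 0.0852
```

```bash
python3 look.py a6
```

```text
15.6 [ 0.27  0.25  1.87 -0.38  0.45 -1.  ] [-0.001 -0.    -0.001  0.001  0.001 -0.001] [ 0.4  0.3 -0.5] 0.08516243897369305
scene roi 293 129
top roi 140 113
to seat [-0.78 -0.16  1.11  0.07  0.66 -0.  ] to h=.07 [-27.15  -0.23  59.42   0.07   0.66  -0.  ]
```

View pics/a6.png

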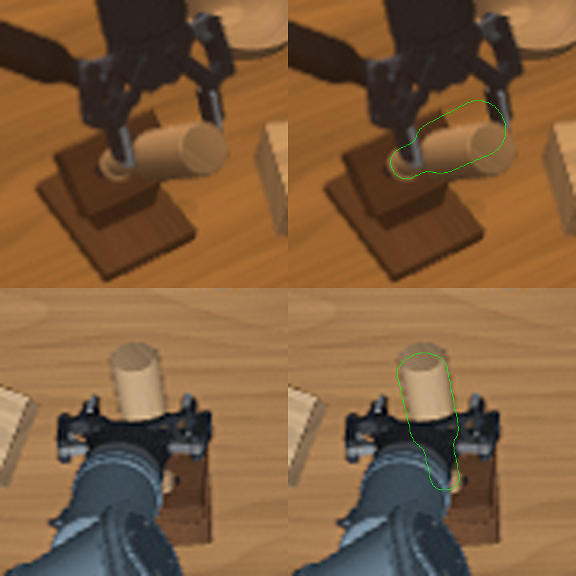

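After release the vase sagged a few degrees within the bore's play (base moved from crop (210,128) to (222,148)), and the tool force is about zero. Drawing back along the fingers.

Request:
drive_tool(deltas=[[-0.01, 0, 0, 0, 0, 0, 0.085], [-0.025, 0, 0, 0, 0, 0, 0.085], [-0.045, 0, 0, 0, 0, 0, 0.085], [-0.07, 0, 0, 0, 0, 0, 0.085], [-0.1, 0, 0, 0, 0, 0, 0.085], [-0.13, 0, 0, 0, 0, 0, 0.085], [-0.16, 0, 0, 0, 0, 0, 0.085], [-0.16, 0, 0, 0, 0, 0, 0.085]])

```text
time: 16.7
tool_pos: [0.5289, 0.2297, 0.3138]
tcp_rot: [[0.588, 0.006, 0.809], [-0.002, 1.0, -0.006], [-0.809, 0.002, 0.588]]
contact_force: [-0.3, -0.0, 0.1]
width: 0.0852
```

```bash
python3 look.py a7; python3 - <<'E'
from h import *
for n in('scene','top'):
    print(n)
im=np.load('a7scene.npz')['im'];save('a7full.png',im)
save('a7z.png',im[140:200,300:360],10)
E
```

```text
16.7 [ 0.34 -0.04  1.84 -0.29  0.76 -1.07] [-0.012  0.051  0.031 -0.005 -0.03   0.005] [-0.3 -0.   0.1] 0.08517164162998897
scene roi 293 129
top roi 140 113
to seat [ 1.6003e+02 -4.1000e-01  7.9000e-01  7.0000e-02  7.3000e-01 -5.0000e-02] to h=.07 [ 1.3373e+02 -4.7000e-01  5.9130e+01  7.0000e-02  7.3000e-01 -5.0000e-02]
scene
top
```

View pics/a7full.png

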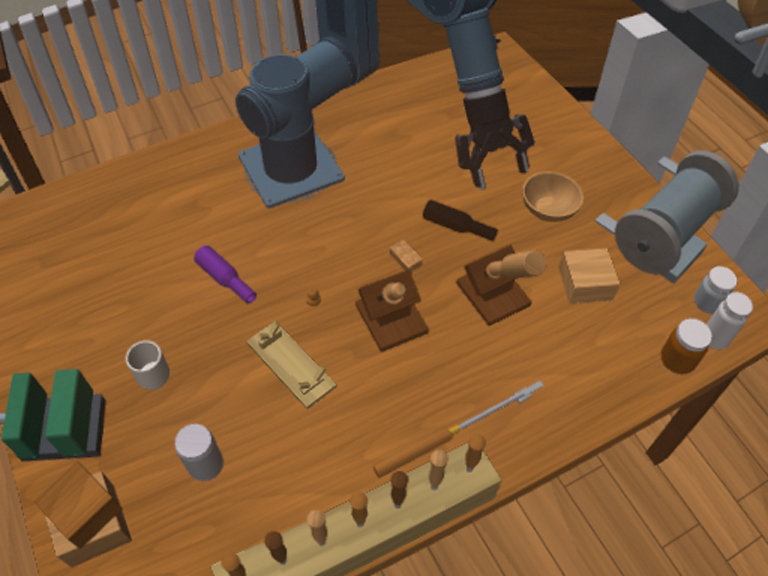

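View pics/a7z.png

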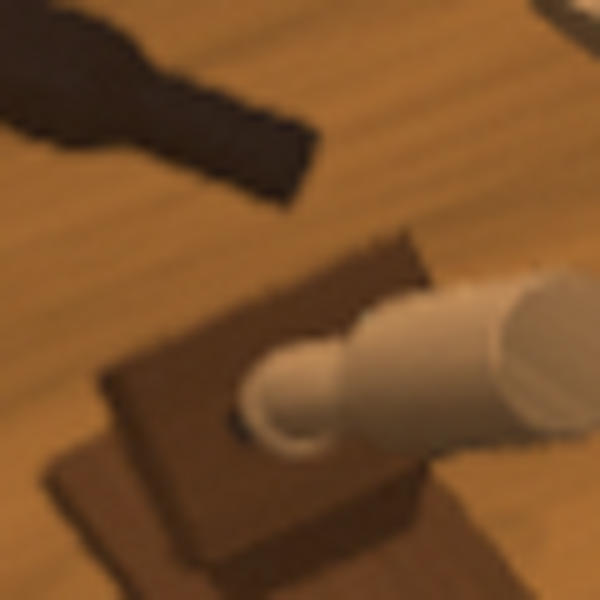

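The released vase stands on the slim peg with its neck at the collar (zoom (290,400)), tipped within its play. The bystanders look unmoved. I'll quantify the seat with a free pose fit.

```bash
cat > chk.py <<'E'
from plan import *
from fitv import cams,projN
from scipy.optimize import least_squares
import sys
nm=sys.argv[1]
def prof(q): # signed distance approx to vase outer profile, q in vase frame
    r=np.hypot(q[:,0],q[:,1]);z=q[:,2]
    rr=np.interp(z,[0,.09,.112,.172],[.024,.024,.015,.015]);d=r-rr
    return np.where(z<0,np.where(r<.024,-z,np.hypot(z,r-.024)),d)
for ns in(('scene',),('top',),('scene','top')):
    P=[]
    for n in ns:
        D=np.load(nm+n+'.npz');C=cloud(cams[n],D['d']);L=cv2.cvtColor(D['im'].astype(np.float32)/255,cv2.COLOR_RGB2LAB)
        q=C-O;h=q@ZP;rad=np.linalg.norm(q-h[...,None]*ZP,axis=-1)
        m=(h>.02)&(h<.21)&(rad<.05)&(L[...,0]>30);P.append(C[m])
    P=np.vstack(P)
    def un(p): 
        z=np.array([-.5+p[3],p[4],-.866]);z/=np.linalg.norm(z);y=np.cross(z,[1,0,0]);y/=np.linalg.norm(y);return np.c_[np.cross(y,z),y,z]
    f=lambda p:prof((P-p[:3])@un(p))
    p0=np.r_[O+.178*ZP,0,0]
    s=least_squares(f,p0,loss='soft_l1',f_scale=.003);R=un(s.x);M=s.x[:3]+.172*R[:,2];e=M-O
    print(ns,len(P),'axis',np.round(R[:,2],3),'tilt to peg',np.degrees(np.arccos(-R[:,2]@ZP)),'mouth h',e@ZP,'lat',e-(e@ZP)*ZP,'rms',np.sqrt(np.mean(f(s.x)**2)))
s=status.get_obs();print(s['time'],s['contact_force'])
E
python3 chk.py a7
```

```text
('scene',) 441 axis [-0.502 -0.004 -0.865] tilt to peg 0.47205682501287866 mouth h 0.012064707151600669 lat [ 8.80364645e-03 -6.20404846e-05 -5.08290669e-03] rms 0.0067536197987438495
('top',) 540 axis [-0.605 -0.001 -0.796] tilt to peg 7.255999085733126 mouth h 0.009677092406690341 lat [-0.00296812  0.0017964   0.00172263] rms 0.004426305089499393
('scene', 'top') 981 axis [-0.605 -0.016 -0.796] tilt to peg 7.2939212900647705 mouth h 0.01247277513002932 lat [-0.00255712 -0.00054302  0.00147356] rms 0.005694248153544019
16.8 [0.00401067 0.58489382 1.19418865]
```

```bash
cat > ov.py <<'E'
from plan import *
from fitv import VASE,render,cams,projN
XP=np.cross([0,1.,0],ZP);XP/=np.linalg.norm(XP)
rows=[]
for n in('scene','top'):
    im=np.load('a7'+n+'.npz')['im'];c=projN(cams[n],np.array([O+.09*ZP]))[0].astype(int)
    w=36;x0,y0,x1,y1=c[0]-w,c[1]-w,c[0]+w,c[1]+w;b=cv2.resize(im[y0:y1,x0:x1],None,fx=5,fy=5,interpolation=cv2.INTER_CUBIC)
    row=[]
    for h in(.0074,.013):
        t=np.radians(5.4);a=-(ZP*np.cos(t)+XP*np.sin(t));M=O+h*ZP-.002*XP;o=M-.172*a
        y=np.array([0,1.,0]);y-=a*(a@y);y/=np.linalg.norm(y);R=np.c_[np.cross(y,a),y,a]
        m=render(cams[n],VASE,R,o,(x0,y0,x1,y1));e=b.copy()
        cs,_=cv2.findContours(cv2.resize((m*255).astype(np.uint8),None,fx=5,fy=5)//128,0,1);cv2.drawContours(e,cs,-1,(0,255,0),1);row.append(e)
    rows.append(np.hstack(row))
save('ov.png',np.vstack(rows),.83)
E
python3 ov.py
```

```text
(no output)
```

View pics/ov.png

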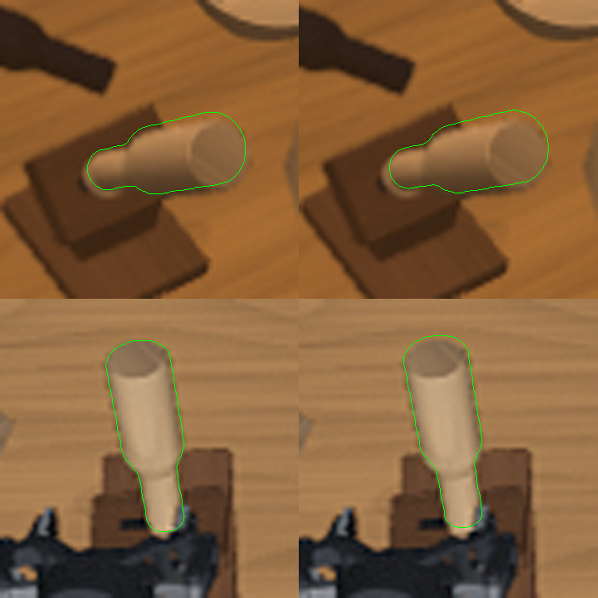

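The seated pose (height on the collar, tipped 5.4° within the play) overlays the vase in both views. The pose raised 6 mm overshoots at the base. I'll do a last stillness check, then hand in.

```bash
python3 - <<'E'
from h import *
from plan import *
a=np.load('a7scene.npz')['im'].astype(int);b=np.load('scene0.npz')['im'].astype(int)
im,_=eyes.grab_frame('scene');c=im.astype(int)
print('vase region change since last',abs(c-a)[150:200,310:365].mean())
for n,(u,v) in dict(stopper=(209,197),sand=(270,170),bowl=(368,130),tin=(132,301),jar=(98,243),gouge=(305,285),blank=(392,183),black=(306,147),purple=(150,183),stout=(262,195)).items(): print(n,abs(c-b)[v-14:v+14,u-14:u+14].mean().round(2))
s=status.get_obs();print(s['time'],np.round(s['contact_force'],1),s['width'])
print(r.sign_off())
E
```

```text
vase region change since last 0.7825454545454545
stopper 2.3
sand 2.42
bowl 2.3
tin 2.87
jar 2.41
gouge 2.43
blank 2.85
black 1.69
purple 2.25
stout 1.86
16.85 [-0.8  0.1  0.2] 0.0851922357877807
the job is handed in; nothing more can be done
None
```

The vase is neck-down on the slim leaning peg with its mouth home on the collar. I let go, drew the arm back and handed the job in at 16.85 s.

- **How it went:** I gripped the pale vase across its cylinder with the fingers tilted 25°, lifted it clear of the cradle and turned it over. I slid it down the peg until it stopped hard, with about 11 N at most at the tool. I took off most of that load before opening the fingers.
- **Seating:** At the stop the tool was within about 1 mm of the height I had predicted for the collar. The seated pose matches the vase in both camera views; a pose 6 mm higher does not. After release the vase sagged about 5° forward, within the play of the bore.
- **Stillness:** The vase region of the image barely changed between the last two pictures. Near the bystanders, look-alikes and stout block the picture changed only slightly from the start, with no sign of movement. The tool reads about zero force.
- **Disagreement:** The depth-based fit put the mouth 4–6 mm above the collar, and its tilt ranged from 0.5° to 7° depending on the camera. It was noisy (4–7 mm rms), so I relied on the hard stop and the outline match instead.

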